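# Pin the pull tester's coupling with a linch pin

### The job

Lock the pull tester's coupling for the next test: take the yellow-headed linch pin out of the pin block, feel for the cross hole in the square end of the clevis pin, push the linch pin straight down through it until its head sits fully home, then flip its sprung ring down over the clevis pin's free end so that it snaps round under the linch pin's point. Work gently: the sensitive load cell in this line must never feel more than 40 N, neither from the pin and ring nor from your hand. Let go of everything at the end, and leave the bin, the wrench and the spare jaw where they lie.

Things in the scene. Friction and masses are not known exactly. Their poses are not given: they have to be found in the camera images.
- tester: Pull tester fixed on the bench: aluminium bed 130 x 520 mm, white plate and yellow load cell at its -y end, white carriage and blue drive cabinet (165 mm high) at +y; between them, 115 mm up, a grey fork joined to a rod eye by a steel clevis pin. Origin on the bench under the clevis pin; y along the load line. The clevis pin's free end points along -x, about towards the robot.
- cheek (a point): Point on the clevis pin's axis in the fork's front face (44 mm high), where the clevis pin comes out along -x. Axes as the tester's, z up. The pin's end is milled square, 26 mm wide (y) and 24 mm high: its top flat lies 12 mm above this point. A vertical cross hole, 11 mm wide with a 1 mm chamfer, goes right through it, 12 mm from its free end.
- mid_play (a point): Point on the clevis pin's axis 23 mm out from cheek, axes the same. The clevis pin was pushed in by hand: its cross hole may lie up to 10 mm either way from here along x, and be rolled up to 0.06 rad (mouth up to 0.7 mm off along y). Neither is given: see or feel. It slides (about 10 N) and rolls (about 0.15 N m) when pushed hard enough by a pin that has entered the hole.
- linch_head (a point): Centre of the linch pin's yellow round head, 20 mm across and 30 mm high, 15 mm above its underside (the seat) and on its axis; axes as linch's. The ring is hinged 8 mm below this point, so grip the upper half of the head, across y. Home: this point is 27 mm above cheek's height.
- linch: The loose linch pin, about 80 g, at first upright in the pin block with its head resting on the block. Origin on its axis in the underside of the head; z up along the pin to the head. Shank 10 mm across, reaching 40 mm below the head, nose tapered over its last 3 mm to 7.5 mm. The open ring points along -x, level.
- linch_tip (a point): Centre of the linch pin's flat lower end, on its axis, 40 mm below the head's underside and 55 mm below linch_head; axes as linch's. It tells where the nose really is if the pin leans a little in the grip.
- ring (a joint): Angle of the linch pin's sprung ring of 4 mm wire, 56 mm wide, hinged along linch y 7 mm above the head's underside; it reaches 51 mm out, widest 23 mm out. 0 = open, level along linch -x; 1.57 = shut, down round the shank, bow just under the point. It resists (0.14 N m, 6 N at half its reach) up to 0.85 rad, then snaps shut. It can shut only when it points to the clevis pin's free end.
- pin_block: Fixed aluminium block of fixture pins, 60 x 130 x 52 mm; origin in the middle of its underside. The linch pin stands in a 12 mm hole 35 mm along its -y; two short plain pins stand 16 mm proud, 15 and 45 mm along its +y, and stay there.
- bin: Loose blue parts bin, 110 x 160 x 55 mm, empty; origin under its middle. Leave alone.
- wrench: Loose steel combination wrench 160 mm long, 8 mm thick, lying along its x axis; origin under its middle. Leave alone.
- jaw: Loose spare serrated jaw insert, dark steel, 30 x 42 x 16 mm; origin under its middle. Leave alone.

How it is judged:
By the outcome, as a careful person would: the job done as asked, in the order asked, and still so for the second after the job is handed in, with the robot touching nothing.
It also fails if it takes over 61 s, if anything falls off the work surface, if the arm or the gripper's body presses on something with over 40 N, if the wrist force passes 120 N, or if a joint passes its speed limit or range.

### The arm

A 6-joint arm with a two-finger parallel gripper is mounted at the origin on the work surface. World frame = base frame: x ahead of the robot, y to its left, z up, the work surface at z = 0. Lengths are in m, angles in rad, forces in N, time in s.
With the tool pointing down it reaches from about 0.275 to 0.825 m from the base axis. Payload 4.9 kg.
Tool frame: the origin (TCP) lies on the centre line of the jaws, within the pads' length; the fingertips stand 25 mm ahead of it and the grasp point (between the pads) lies 6 mm ahead of it; z points along the fingers, y is the line along which they close (so a half turn about z gives the same grasp; the last joint's range is limited). The gripper opens to 85 mm and grips with 20 to 120 N. Pads are 22 mm wide; open, the fingers measure 114 mm over their backs; the gripper's body (76 mm by 85 mm) begins 54 mm behind the grasp point. The pads swing forward as they close: fully open they stand 13 mm farther back than shut.
Start: joints at [1.13, 0.326, -0.193, 1.052, 0, 1.437], TCP at [0.166, 0.524, 0.256] pointing down, gripper open.
Joint ranges: [-2.65, 2.65], [-0.97, 1.79], [-1.3, 1.35], [-1.93, 2.1], [-1.47, 1.37], [-3.14, 3.14]. Speed limits (rad/s): [2.57, 2.57, 3.14, 3.14, 3.14, 3.14].

### API

Orientations are given as a rotation vector (axis times angle).
In Python, from bench import manip gives the robot as it stands.
- The arm moves only by the tool play_rows, never from a script. Its argument "motion" is a list of rows, each a list of 7 numbers: the shift along the tool's x, y, z in m, then the turn, a rotation vector about the tool's x, y, z in rad, then the closure in counts, from 0 (fully open) to 255 (shut). In form: [[tx, ty, tz, rx, ry, rz, fingers], ...]. A call has 1 to 8 rows; each row shifts and turns the commanded pose from where the row before left it, along the tool's axes as they then stand; what a row does not reach is not made up. A row lasts 1/12 s, in which the tool goes at most 41.7 mm and 7.16 degrees, less where a joint would pass 70% of its speed; a pose out of reach is approached as far as the arm can. A call is refused whole if a number of a shift passes 0.0417 or a number of a turn 0.125, either way. A call with a gripper value outside its range is refused whole. The fingers move at their own pace and stop on an object; the grip force is fixed at half the most. Time passes only in rows, so rows that do not move let the fingers close. It gives the time, the measured TCP pose, the force, the opening and the grip force at its end, in the units of the state.
- manip.sense(): the state, without advancing time (a new reading comes with each control period).
- manip.capture(name): name is "side" or "top" or "wrist"; returns (picture, depth): 400x640x3 uint8, red, green, blue; 400x640 float32, m along the optical axis (not along the pixel's ray), 0 where there is no reading.
- manip.calibration(name): a dict with "camera_matrix" (3x3 intrinsics, pixels), "origin" and "orientation" of the camera in the world. Camera axes: x right, y down, z forward; pixel columns grow to the right and rows downward; lengths in m; the calibration is good to about 2 mm. A picture is of the moment at which its call begins: read the wrist's pose just before it. calibration takes no time and is no camera call; for the wrist camera it gives the pose at the moment of the call.
- manip.sign_off(): hands the job in; it is judged then, once.
The state is a dict: "clock": time; "q": joint angles; "qvel": joint speeds; "effort": joint torques, N m; "tool_pos": TCP position; "orientation": TCP orientation; "ft_force": force on the tool from outside, world axes, zero at the start; "torque": the same for the moment, N m; "finger_gap": finger opening in m; "grasp_force": force on a finger pad.
Only numpy, scipy, OpenCV 4.12 (cv2) and the standard library are available. Lean on these libraries where they do the work, as an engineer would, in place of code of your own. Each camera call takes 0.05 s, during which the arm holds its last target. There are 200 camera calls.

## Working session

There is one attempt and no reset: what is moved stays moved. The work goes in short steps, Python scripts to look and compute and a tool call to move; the robot and the scene stay as the last step left them, time stands still between calls to the robot, and variables do not carry over. Pictures are saved under pics/ and viewed, at most 10 in all, crops included, and the job is handed in when it is done.

Besides the shell and the picture viewer there is one more tool, called as name([rows], argument=value, ...), one row to a line, values as JSON. play_rows: Moves the arm, as the interface text tells. Its arguments: {"type":"object","properties":{"motion":{"type":"array","items":{"type":"array","items":{"type":"number"}}}},"required":["motion"]}

```bash
mkdir -p pics; ls
python3 - <<'E'
from bench import manip
import cv2,numpy as np
s=manip.sense(); print(s)
for n in ("side","top"):
    p,d=manip.capture(n); cv2.imwrite(f"pics/{n}0.png",p[:,:,::-1]); np.save(f"pics/{n}0.npy",d)
    print(n,manip.calibration(n))
E
```

```text
pics
{'clock': 0.0, 'q': array([ 1.12982397e+00,  3.26929894e-01, -1.93594455e-01,  1.05196074e+00,
       -4.35870438e-05,  1.43657275e+00]), 'qvel': array([ 3.22498989e-05, -1.60842186e-03,  5.13426077e-04, -8.19829930e-04,
        8.32610991e-04, -7.97696979e-05]), 'effort': array([-2.61691006e-03, -4.43402624e+01,  2.62442082e+01,  1.56575942e-02,
       -3.28661654e-04, -2.21316725e-06]), 'tool_pos': array([0.16586336, 0.52383853, 0.25550538]), 'orientation': array([-4.79885946e-01, -3.10428097e+00,  2.56281141e-03]), 'ft_force': array([ 0.59192952,  0.1634402 , -0.95584287]), 'torque': array([0.01394809, 0.03411304, 0.00659387]), 'grasp_force': 0.0, 'finger_gap': 0.08545249612052294}
side {'camera_matrix': array([[504.64933313,   0.        , 311.86487484],
       [  0.        , 504.64933313, 197.5008106 ],
       [  0.        ,   0.        ,   1.        ]]), 'origin': array([ 0.33218905, -0.65435207,  0.93023153]), 'orientation': array([-2.43814613,  0.24167013, -0.0769851 ])}
top {'camera_matrix': array([[455.746827  ,   0.        , 323.18368446],
       [  0.        , 455.746827  , 204.53926013],
       [  0.        ,   0.        ,   1.        ]]), 'origin': array([0.27315968, 0.01874653, 1.16392863]), 'orientation': array([-2.10265432,  2.16290575, -0.17351718])}
```

View pics/side0.png

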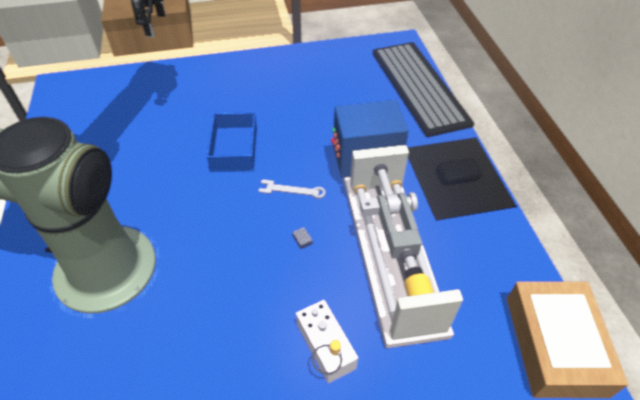

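View pics/top0.png

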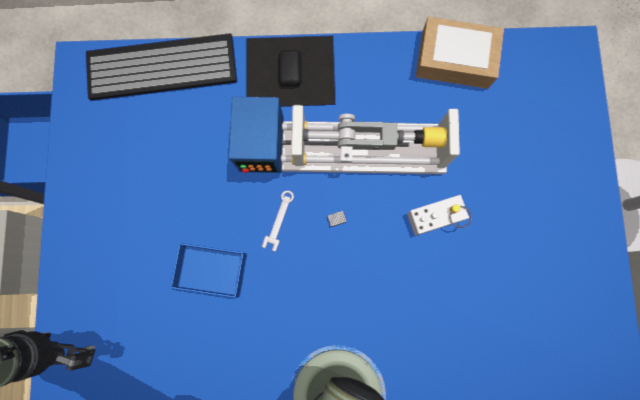

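Side view: linch head at about (335,346) and clevis near (365,195). Top view: linch head at (456,209), and the clevis/fork at (346,118–155). Next: measure, and make a zoomed composite.

```bash
cat > h.py <<'E'
from bench import manip
import cv2,numpy as np
from scipy.spatial.transform import Rotation as R
def ray(c,u,v):
    K=c["camera_matrix"];d=np.linalg.solve(K,[u,v,1.]);return c["origin"],R.from_rotvec(c["orientation"]).as_matrix()@d
def plane(c,u,v,z):
    o,d=ray(c,u,v);return o+d*(z-o[2])/d[2]
def tri(c1,p1,c2,p2):
    o1,d1=ray(c1,*p1);o2,d2=ray(c2,*p2)
    t=np.linalg.lstsq(np.c_[d1,-d2],o2-o1,rcond=None)[0]
    a,b=o1+d1*t[0],o2+d2*t[1];return (a+b)/2,np.linalg.norm(a-b)
def cloud(c,d):
    K=c["camera_matrix"];v,u=np.indices(d.shape)
    P=np.stack([(u-K[0,2])/K[0,0]*d,(v-K[1,2])/K[1,1]*d,d],-1)
    return P@R.from_rotvec(c["orientation"]).as_matrix().T+c["origin"]
def yellow(p):
    h=cv2.cvtColor(p,cv2.COLOR_RGB2HSV);return cv2.inRange(h,(20,140,120),(33,255,255))
def blobs(m,amin=15):
    n,l,s,c=cv2.connectedComponentsWithStats(m);return [(s[i,4],c[i].round(1),s[i,:4]) for i in range(1,n) if s[i,4]>=amin]
E
python3 - <<'E'
from h import *
I={n:cv2.imread(f"pics/{n}0.png")[:,:,::-1].copy() for n in("side","top")}
C={n:manip.calibration(n) for n in I};D={n:np.load(f"pics/{n}0.npy") for n in I}
for n in I:
    P=cloud(C[n],D[n])
    for b in blobs(yellow(I[n])): print(n,b,P[int(b[1][1]),int(b[1][0])].round(4))
# white top of pin block (z~.052) & bed from top camera depth
P=cloud(C["top"],D["top"])
def rect(m,name):
    m=cv2.morphologyEx(m.astype(np.uint8),cv2.MORPH_OPEN,np.ones((3,3)))
    q=P[m>0]; r=cv2.minAreaRect((q[:,:2]*1000).astype(np.float32)); print(name,len(q),r,np.median(q[:,2]))
Z=P[...,2];X=P[...,0];Y=P[...,1]
print("table",np.median(Z[300:340,450:600]))
v,u=np.indices(Z.shape)
rect((abs(Z-.052)<.006)&(u>400)&(u<480)&(v>190)&(v<240),"block")
rect((Z>.15)&(Z<.18)&(u>225)&(u<290)&(v>90)&(v<185),"cabinet")
rect((Z>.01)&(u>225)&(u<470)&(v>90)&(v<190),"tester")
a=cv2.resize(I["top"][90:185,225:475],None,fx=3,fy=3,interpolation=cv2.INTER_CUBIC)
b=cv2.resize(I["side"][130:260,320:450],None,fx=2.3,fy=2.3,interpolation=cv2.INTER_CUBIC)
o=np.zeros((a.shape[0]+b.shape[0],750,3),np.uint8);o[:a.shape[0],:a.shape[1]]=a;o[a.shape[0]:,:b.shape[1]]=b
cv2.imwrite("pics/z1.png",o[:,:,::-1])
for v0 in range(108,166,3): print(v0,[(round(X[v0,u0],3),round(Y[v0,u0],3),round(Z[v0,u0],3)) for u0 in(344,347,350)])
E
```

```text
side (np.int32(403), array([417.9, 284.1]), array([406, 274,  26,  21], dtype=int32)) [ 0.5983 -0.2425  0.139 ]
top (np.int32(417), array([434.7, 136.6]), array([423, 127,  24,  20], dtype=int32)) [ 0.6003 -0.2434  0.1375]
top (np.int32(24), array([453.2, 209.4]), array([451, 206,   6,   7], dtype=int32)) [ 0.4351 -0.2912  0.0801]
table -0.0012120743742304319
block 1086 ((428.67486572265625, -265.6796875), (59.94319152832031, 132.18112182617188), 15.944786071777344) 0.05104117264802788
cabinet 3053 ((625.0514526367188, 174.34336853027344), (110.51212310791016, 150.67526245117188), 87.41378021240234) 0.16423224738363384
tester 13086 ((478.47491455078125, -25.401885986328125), (532.1355590820312, 415.892578125), 85.90019226074219) 0.12300057652838536
108 [(np.float64(0.729), np.float64(-0.043), np.float64(0.001)), (np.float64(0.73), np.float64(-0.051), np.float64(-0.002)), (np.float64(0.728), np.float64(-0.059), np.float64(0.003))]
111 [(np.float64(0.721), np.float64(-0.042), np.float64(-0.0)), (np.float64(0.719), np.float64(-0.05), np.float64(0.003)), (np.float64(0.721), np.float64(-0
[... 2643 characters left out ...]
.032), np.float64(0.126)), (np.float64(0.581), np.float64(-0.043), np.float64(0.054)), (np.float64(0.561), np.float64(-0.046), np.float64(0.126))]
159 [(np.float64(0.555), np.float64(-0.032), np.float64(0.125)), (np.float64(0.553), np.float64(-0.038), np.float64(0.131)), (np.float64(0.555), np.float64(-0.046), np.float64(0.123))]
162 [(np.float64(0.551), np.float64(-0.032), np.float64(0.109)), (np.float64(0.551), np.float64(-0.039), np.float64(0.109)), (np.float64(0.551), np.float64(-0.046), np.float64(0.111))]
165 [(np.float64(0.565), np.float64(-0.036), np.float64(0.026)), (np.float64(0.565), np.float64(-0.044), np.float64(0.027)), (np.float64(0.564), np.float64(-0.051), np.float64(0.03))]
```

View pics/z1.png

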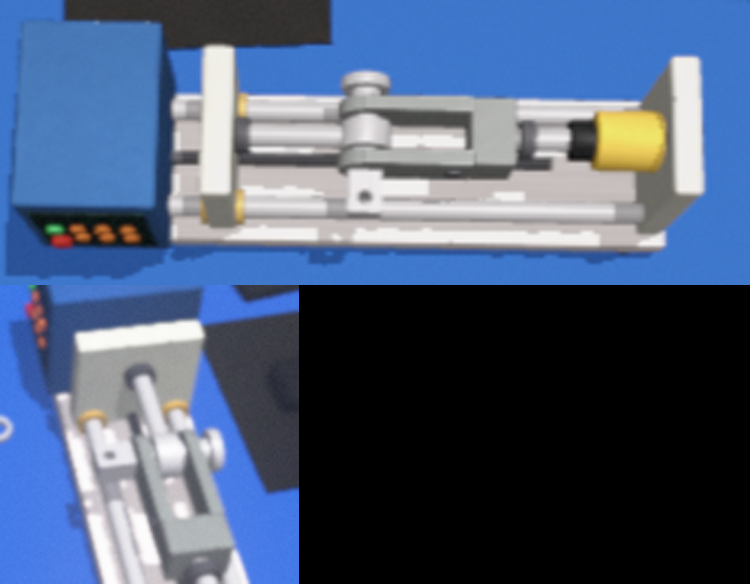

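The cross hole is visible at top (346.7,155) and side (367.8,203.5). The square end sits beyond the grey fork, and the linch ring lies open towards the robot.

Run:
```python
from h import *
I={n:cv2.imread(f"pics/{n}0.png")[:,:,::-1].copy() for n in("side","top")}
C={n:manip.calibration(n) for n in I};D={n:np.load(f"pics/{n}0.npy") for n in I}
print("hole",tri(C["top"],(346.7,155),C["side"],(367.8,203.5)), plane(C["top"],346.7,155,.127),plane(C["side"],367.8,203.5,.127))
w=[]
for n,(x0,y0,x1,y1) in {"top":(440,195,475,225),"side":(322,335,350,356)}.items():
    h=cv2.cvtColor(I[n][y0:y1,x0:x1],cv2.COLOR_RGB2HSV);m=cv2.inRange(h,(16,110,100),(38,255,255))
    b=max(blobs(m),key=lambda b:b[0]);c=b[1]+[x0,y0];print(n,b,c);w.append(c)
print("head",tri(C["top"],w[0],C["side"],w[1]),plane(C["top"],*w[0],.08))
P=cloud(C["top"],D["top"]);Z=P[...,2];v,u=np.indices(Z.shape)
m=(abs(Z-.065)<.009)&(u>425)&(u<490)&(v>200)&(v<250)
for n,s in (("cab",(Z>.155)&(Z<.175)&(u>225)&(u<290)&(v>90)&(v<185)),("plate",(Z>.10)&(u>438)&(u<462)&(v>100)&(v<170)),("car",(Z>.14)&(Z<.17)&(u>290)&(u<306)&(v>95)&(v<175))):
    q=P[s];print(n,cv2.minAreaRect((q[:,:2]*1000).astype(np.float32)),np.median(q[:,2]))
# fork side plates: pts z>.13 between u 360..380
for u0 in range(296,440,12):
    col=P[105:170,u0];k=(col[:,2]>.105);q=col[k];print(u0,len(q),q[:,:2].mean(0).round(4) if len(q) else '')
s=manip.sense();T=R.from_rotvec(s["orientation"]).as_matrix();c=manip.calibration("wrist")
print("tool axes",T.round(3));print("cam in tool",T.T@(c["origin"]-s["tool_pos"]),(T.T@R.from_rotvec(c["orientation"]).as_matrix()).round(3),c["camera_matrix"])
```

```text
hole (array([ 0.56372926, -0.03817807,  0.1279567 ]), np.float64(0.0010967549260780028)) [ 0.56342765 -0.03821647  0.127     ] [ 0.56457687 -0.0373354   0.127     ]
top (np.int32(56), array([14.8, 13.3]), array([10, 10, 10,  8], dtype=int32)) [454.8 208.3]
side (np.int32(94), array([13. , 11.5]), array([ 8,  6, 10, 13], dtype=int32)) [335.  346.5]
head (array([ 0.43800571, -0.29853856,  0.07012482]), np.float64(0.00033983138887258276)) [ 0.43668758 -0.29567411  0.08      ]
cab ((625.0514526367188, 174.34336853027344), (110.51212310791016, 150.67526245117188), 87.41378021240234) 0.16425204278166616
plate ((445.76513671875, -163.1822967529297), (78.08331298828125, 495.4451599121094), 52.44989776611328) 0.15568479782732514
car ((621.0990600585938, 75.64228820800781), (24.414630889892578, 121.65345764160156), 87.27652740478516) 0.15392557916229
296 55 [0.6149 0.0784]
308 13 [0.5917 0.0492]
320 7 [0.6163 0.0232]
332 7 [ 0.6154 -0.0054]
344 49 [ 0.6044 -0.0332]
356 17 [ 0.613  -0.0619]
368 17 [ 0.5904 -0.0837]
380 18 [ 0.6091 -0.1184]
392 27 [ 0.5934 -0.1398]
404 8 [ 0.6069 -0.1766]
416 14 [ 0.6038 -0.2036]
428 20 [ 0.6014 -0.2307]
tool axes [[-0.953  0.302 -0.001]
 [ 0.302  0.953 -0.001]
 [ 0.    -0.001 -1.   ]]
cam in tool [ 0.06766369  0.00101872 -0.11850395] [[-0.    -0.964 -0.267]
 [ 1.     0.    -0.002]
 [ 0.002 -0.267  0.964]] [[324.52414954   0.         324.23587401]
 [  0.         324.52414954 200.19936424]
 [  0.           0.           1.        ]]
```

play_rows([
  [0,0,0,0,0,-0.1,100],
  [0,0,0,0,0,-0.1,100],
  [0,0,0,0,0,-0.1,100],
  [-0.016,-0.033,0,0,0,0,100],
  [-0.016,-0.033,0,0,0,0,100],
  [-0.016,-0.033,0,0,0,0,100],
  [-0.016,-0.033,0,0,0,0,100],
  [-0.016,-0.033,0,0,0,0,100],
])

```text
clock: 0.77
tool_pos: [0.245, 0.3571, 0.2559]
orientation: [-0.009, -3.141, 0.001]
ft_force: [0.9, -0.1, -0.0]
finger_gap: 0.0519
grasp_force: 0.0
```

play_rows([
  [-0.016,-0.033,0,0,0,0,100],
  [-0.016,-0.033,0,0,0,0,100],
  [-0.016,-0.033,0,0,0,0,100],
  [-0.016,-0.033,0,0,0,0,100],
  [-0.016,-0.033,0,0,0,0,100],
  [-0.016,-0.033,0,0,0,0,100],
  [-0.016,-0.033,0,0,0,0,100],
  [-0.016,-0.033,0,0,0,0,100],
])

```text
clock: 1.43
tool_pos: [0.3713, 0.0922, 0.2562]
orientation: [0.011, 3.142, 0.0]
ft_force: [-0.6, 0.2, -0.7]
finger_gap: 0.0521
grasp_force: 0.0
```

play_rows([
  [-0.016,-0.033,0,0,0,0,100],
  [-0.016,-0.033,0,0,0,0,100],
  [-0.016,-0.033,0,0,0,0,100],
  [-0.016,-0.033,0,0,0,0,100],
  [-0.016,-0.033,0,0,0,0,100],
  [-0.016,-0.033,0,0,0,0,100],
  [-0.016,-0.033,0,0,0,0,100],
  [-0.016,-0.033,0,0,0,0,100],
])

```text
clock: 2.1
tool_pos: [0.4975, -0.1727, 0.2558]
orientation: [-0.011, -3.141, -0.001]
ft_force: [0.0, 0.2, 1.6]
finger_gap: 0.0518
grasp_force: 0.0
```

Run:
```python
from h import *
s=manip.sense();print(s["clock"],s["tool_pos"],s["finger_gap"],R.from_rotvec(s["orientation"]).as_matrix().round(3)[:,0])
c=manip.calibration("wrist");p,d=manip.capture("wrist");np.save("pics/w1.npy",d);np.savez("pics/w1c.npz",**c)
cv2.imwrite("pics/w1.png",p[:,:,::-1])
```

```text
2.1 [ 0.49754437 -0.17268422  0.25583822] 0.051820200682321314 [-1.     0.007  0.001]
```

View pics/w1.png

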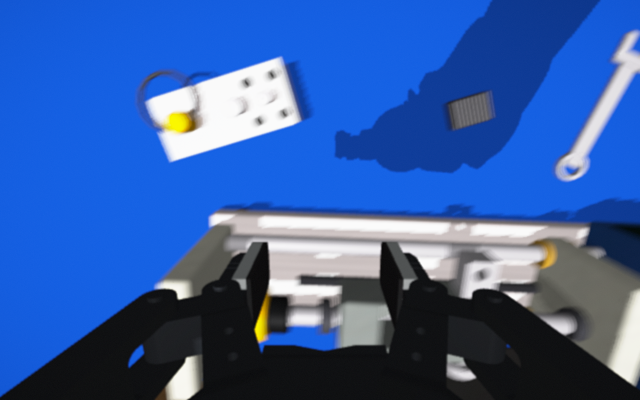

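Wrist view shows the head at (180,123), its ring up-left centred near (168,98), and the square pin end with its hole near (485,270), partly beside the finger.

Run:
```python
from h import *
c=dict(np.load("pics/w1c.npz"));p=cv2.imread("pics/w1.png")[:,:,::-1].copy()
h=cv2.cvtColor(p,cv2.COLOR_RGB2HSV)
m=cv2.inRange(h,(16,110,100),(38,255,255));m[:, 230:]=0
b=max(blobs(m),key=lambda b:b[0]);print("head",b,plane(c,*b[1],.067))
hd=plane(c,*b[1],.067)
# ring: non-blue/dark/grey pixels outside block, near
g=((h[...,1]<200)|(h[...,2]<110)).astype(np.uint8);
v,u=np.indices(g.shape)
k=(g>0)&(u>130)&(u<205)&(v>62)&(v<135)
pts=[]
for vv,uu in np.argwhere(k):
    q=plane(c,uu,vv,.059); pts.append(q[:2]-hd[:2])
pts=np.array(pts);r=np.linalg.norm(pts,axis=1);ang=np.degrees(np.arctan2(pts[:,1],pts[:,0]))
far=pts[(pts[:,0]<-.012)&(r<.06)]
A=np.c_[2*far,np.ones(len(far))];x=np.linalg.lstsq(A,(far**2).sum(1),rcond=None)[0]
print("ring circ",x[:2],np.sqrt(x[2]+x[:2]@x[:2]),"yaw",np.degrees(np.arctan2(-x[1],-x[0])),len(far),"maxr",np.percentile(r,99))
d=np.load("pics/w1.npy");P=cloud(c,d)
print("block z",P[90,215].round(3))
o=cv2.resize(p[240:310,440:530],None,fx=5,fy=5,interpolation=cv2.INTER_CUBIC);
o2=cv2.resize(p[50:170,120:310],None,fx=350/120,fy=350/120,interpolation=cv2.INTER_CUBIC)[:, :340]
cv2.imwrite("pics/z2.png",np.hstack([o,o2])[:,:,::-1])
for t in ((485,271),(480,271),(490,271)): print(plane(c,*t,.127))
```

```text
head (np.int32(499), array([180. , 122.5]), array([163, 113,  33,  20], dtype=int32)) [ 0.43971544 -0.30466441  0.067     ]
ring circ [-0.0264013  -0.00976331] 0.02070561939453644 yaw 20.294608330007758 1808 maxr 0.04951496993456836
block z [ 0.411 -0.274  0.054]
[ 0.56114985 -0.03727881  0.127     ]
[ 0.56112143 -0.04148076  0.127     ]
[ 0.56117827 -0.03307701  0.127     ]
```

View pics/z2.png

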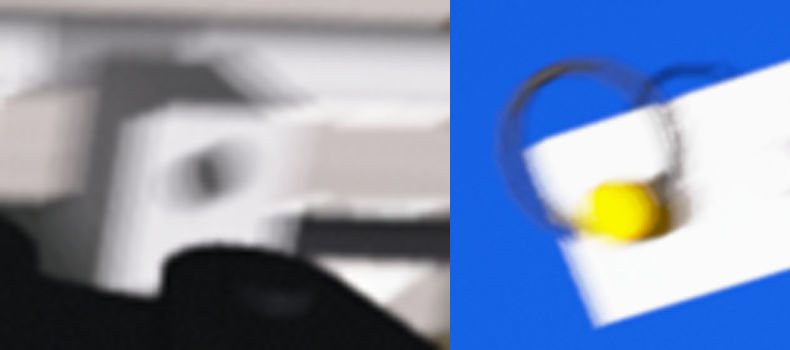

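play_rows([
  [0.0147,-0.0317,0,0,0,0,100],
  [0.0147,-0.0317,0,0,0,0,100],
  [0.0147,-0.0317,0,0,0,0,100],
  [0.0147,-0.0317,0,0,0,0,100],
  [0,0,0.025,0,0,-0.098,100],
  [0,0,0.025,0,0,-0.098,100],
  [0,0,0.025,0,0,-0.098,100],
  [0,0,0,0,0,0,100],
])

```text
clock: 2.82
tool_pos: [0.4349, -0.2951, 0.1767]
orientation: [0.45, -3.104, -0.01]
ft_force: [0.1, 1.2, -0.4]
finger_gap: 0.0521
grasp_force: 0.0
```

play_rows([
  [0,0,0,0,0,0,100],
  [0,0,0,0,0,0,100],
])

```text
clock: 2.98
tool_pos: [0.4382, -0.2974, 0.1823]
orientation: [-0.447, 3.109, -0.001]
ft_force: [0.5, -1.0, -0.5]
finger_gap: 0.0519
grasp_force: 0.0
```

Run:
```python
from h import *
s=manip.sense();T=R.from_rotvec(s["orientation"]).as_matrix();print(s["clock"],s["tool_pos"],abs(s["qvel"]).max(),T.round(3)[:,:2])
c=manip.calibration("wrist");p,d=manip.capture("wrist");np.save("pics/w2.npy",d);np.savez("pics/w2c.npz",**c)
cv2.imwrite("pics/w2.png",p[:,:,::-1])
h=cv2.cvtColor(p,cv2.COLOR_RGB2HSV);m=cv2.inRange(h,(16,110,100),(38,255,255))
for b in blobs(m,100):
    print(b,plane(c,*b[1],.075))
    P=cloud(c,d)[m>0];print(np.percentile(P[:,2],[50,90,99]))
    q=P[P[:,2]>np.percentile(P[:,2],99)-.004];print("top disc",len(q),q.mean(0),q.min(0),q.max(0))
    print("in tool",T.T@(q.mean(0)-s["tool_pos"]))
```

```text
2.9833 [ 0.438158   -0.29740059  0.18225745] 0.01849746926403635 [[-0.96  -0.282]
 [-0.282  0.96 ]
 [-0.    -0.001]]
(np.int32(714), array([322.1, 203.9]), array([309, 187,  27,  34], dtype=int32)) [ 0.43655068 -0.29893894  0.075     ]
[0.08235114 0.08341675 0.08428561]
top disc 536 [ 0.43656238 -0.29874264  0.08381447] [ 0.37351464 -0.31538585  0.08028786] [ 0.44638872 -0.28951426  0.30076812]
in tool [ 0.0019439  -0.00078251  0.09844275]
```

View pics/w2.png

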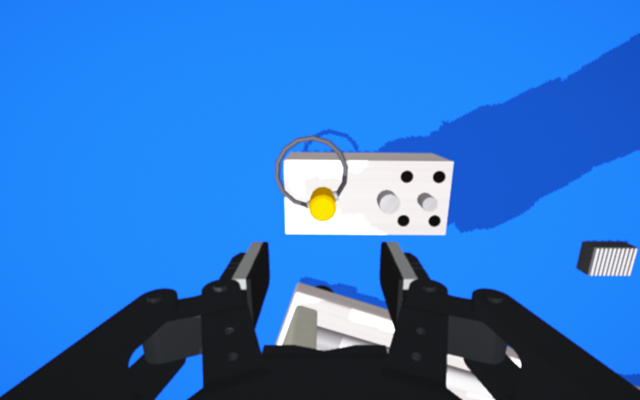

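The head is at (322,204), and the ring's circle is centred about (312,171) with edges at 276/348. So the linch pin is yawed more than the block. I'll work out its yaw.

Run:
```python
from h import *
c=dict(np.load("pics/w2c.npz"));p=cv2.imread("pics/w2.png")[:,:,::-1].copy();d=np.load("pics/w2.npy")
s=manip.sense();T=R.from_rotvec(s["orientation"]).as_matrix();t=s["tool_pos"]
P=cloud(c,d);h=cv2.cvtColor(p,cv2.COLOR_RGB2HSV)
m=cv2.inRange(h,(16,110,100),(38,255,255))
q=P[(m>0)&(abs(P[...,2]-.083)<.002)];q=q[np.abs(q-np.median(q,0)).max(1)<.012]
e=(q.max(0)+q.min(0))/2;print("head top centre",q.mean(0),e,q.max(0)-q.min(0))
hd=np.array([*q.mean(0)[:2],.083])
k=((h[...,1]<120)&(h[...,2]<190)&(h[...,2]>40));v,u=np.indices(k.shape);k&=(u>265)&(u<360)&(v>128)&(v<205)
pts=np.array([plane(c,a,b,.059)[:2] for b,a in np.argwhere(k)])
L=(pts-hd[:2])@T[:2,:2];  # tool xy
ctr=np.median(L,0)
for _ in range(6):
    A=np.c_[2*L,np.ones(len(L))];x=np.linalg.lstsq(A,(L**2).sum(1),rcond=None)[0];r=np.sqrt(x[2]+x[:2]@x[:2])
    res=abs(np.linalg.norm(L-x[:2],axis=1)-r);L=L[res<max(.003,np.percentile(res,85))]
print("ring centre in tool from head",x[:2],"r",r,len(L),"tool yaw err deg",np.degrees(np.arctan2(x[1],x[0])))
z=P[k][:,2];print("ring z",np.percentile(z,[10,50,90]))
print("tool offset of head",(hd[:2]-t[:2])@T[:2,:2])
```

```text
head top centre [ 0.43707685 -0.29843931  0.08267856] [ 0.43726343 -0.29868555  0.08286702] [0.0182506  0.01834258 0.0036733 ]
ring centre in tool from head [ 0.02094609 -0.00886897] r 0.025644849545557447 823 tool yaw err deg -22.948726485091022
ring z [0.01562934 0.06112845 0.06243688]
tool offset of head [ 0.00163581 -0.00025197]
```

play_rows([
  [0.0016,0,0.01,0,0,-0.1,145],
  [0,0,0.02,0,0,-0.1,145],
  [0,0,0.02,0,0,-0.1,145],
  [0,0,0.02,0,0,-0.1,145],
  [0,0,0,0,0,0,145],
  [0,0,0,0,0,0,145],
  [0,0,0,0,0,0,145],
])

```text
clock: 3.62
tool_pos: [0.4372, -0.2985, 0.113]
orientation: [-1.055, 2.958, -0.004]
ft_force: [-0.1, -0.7, 0.1]
finger_gap: 0.037
grasp_force: 0.0
```

Run:
```python
from h import *
s=manip.sense();T=R.from_rotvec(s["orientation"]).as_matrix();t=s["tool_pos"];print(t,T.round(3).tolist(),s["finger_gap"])
c=manip.calibration("wrist");p,d=manip.capture("wrist");P=cloud(c,d);h=cv2.cvtColor(p,cv2.COLOR_RGB2HSV)
cv2.imwrite("pics/w3.png",p[:,:,::-1])
m=cv2.inRange(h,(16,110,100),(38,255,255))
q=P[(m>0)&(abs(P[...,2]-.083)<.003)];q=q[np.abs(q-np.median(q,0)).max(1)<.012]
print(q.mean(0),len(q),"in tool",T.T@(q.mean(0)-t))
# fingertips: forward-most points of dark pixels in tool frame
Q=(P-t)@T;k=(abs(Q[...,0])<.015)&(abs(Q[...,1])<.05)&(Q[...,2]<.04)&(h[...,2]<140)&(d>0)
print("tip z",np.percentile(Q[k][:,2],[50,95,99,100]),k.sum())
```

```text
[ 0.43723294 -0.29851828  0.11304283] [[-0.774, -0.633, 0.002], [-0.633, 0.774, -0.002], [-0.0, -0.002, -1.0]] 0.03695344688013227
[ 0.43681937 -0.29890588  0.08252656] 1063 in tool [5.76034609e-04 3.75024475e-05 3.05160757e-02]
tip z [-0.03983655  0.00028958  0.01409651  0.02274255] 29373
```

View pics/w3.png

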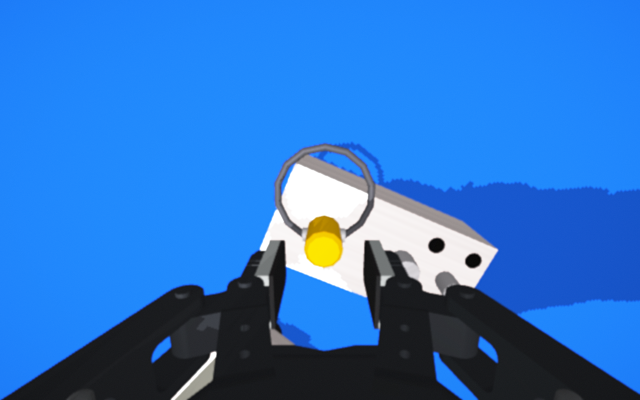

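Ring and jaws are aligned: the ring spans 276–374 and the head is at 323. I'll go down and grip.

play_rows([
  [0.0004,0,0.009,0,0,0,145],
  [0,0,0.009,0,0,0,145],
  [0,0,0.0085,0,0,0,145],
  [0,0,0,0,0,0,145],
  [0,0,0,0,0,0,255],
  [0,0,0,0,0,0,255],
  [0,0,0,0,0,0,255],
  [0,0,0,0,0,0,255],
])

```text
clock: 4.33
tool_pos: [0.4375, -0.2991, 0.0861]
orientation: [-1.057, 2.956, -0.005]
ft_force: [0.6, 1.6, 13.3]
finger_gap: 0.0179
grasp_force: 62.1
```

play_rows([
  [0,0,0,0,0,0,255],
  [0,0,0,0,0,0,255],
  [0,0,0,0,0,0,255],
])

```text
clock: 4.58
tool_pos: [0.4374, -0.2991, 0.0861]
orientation: [-1.057, 2.956, -0.005]
ft_force: [0.1, 1.5, 12.3]
finger_gap: 0.0176
grasp_force: 62.1
```

play_rows([
  [0,0,-0.01,0,0,0,255],
  [0,0,-0.02,0,0,0,255],
  [0,0,-0.03,0,0,0,255],
  [0,0,-0.03,0,0,0,255],
  [0,0,-0.03,0,0,0,255],
  [0,0,-0.03,0,0,0.1,255],
  [0,0,0,0,0,0.12,255],
  [0,0,0,0,0,0.12,255],
])

```text
clock: 5.25
tool_pos: [0.4365, -0.2986, 0.2366]
orientation: [-0.533, 3.094, -0.004]
ft_force: [-0.1, -0.7, -1.3]
finger_gap: 0.0174
grasp_force: 62.3
```

play_rows([
  [0,0,0,0,0,0.12,255],
  [0,0,0,0,0,0.12,255],
  [0,0,0,0,0,0.12,255],
  [0,0,0,0,0,0.033,255],
  [0,0,0,0,0,0,255],
  [0,0,0,0,0,0,255],
  [0,0,0,0,0,0,255],
])

```text
clock: 5.83
tool_pos: [0.4356, -0.2978, 0.2344]
orientation: [-0.071, -3.14, -0.001]
ft_force: [0.1, -0.4, -0.8]
finger_gap: 0.0172
grasp_force: 62.3
```

Run:
```python
from h import *
s=manip.sense();T=R.from_rotvec(s["orientation"]).as_matrix();t=s["tool_pos"];print(t,T.round(3).tolist(),s["finger_gap"],s["ft_force"],s["grasp_force"])
c=manip.calibration("wrist");p,d=manip.capture("wrist");P=cloud(c,d);h=cv2.cvtColor(p,cv2.COLOR_RGB2HSV)
m=cv2.inRange(h,(16,110,100),(38,255,255))
for b in blobs(m,60):print(b)
q=((P[m>0]-t)@T);print("yellow in tool",np.percentile(q,[5,50,95],axis=0).round(4))
o=cv2.resize(p,(640,400));Is,ds=manip.capture("side")
cv2.imwrite("pics/w4.png",np.hstack([p[60:400,220:430],cv2.resize(Is[170:340,280:430],None,fx=2,fy=2)])[:,:,::-1])
```

```text
[ 0.43560612 -0.29782768  0.23440548] [[-0.999, 0.045, -0.001], [0.045, 0.999, 0.001], [0.001, 0.001, -1.0]] 0.017184510694307452 [ 0.11698636 -0.40058563 -0.84010263] 62.32847957639024
(np.int32(2318), array([324.3, 265.2]), array([303, 232,  43,  65], dtype=int32))
yellow in tool [[-0.0061 -0.0069  0.0026]
 [ 0.0051  0.0007  0.0042]
 [ 0.0094  0.0086  0.0274]]
```

View pics/w4.png

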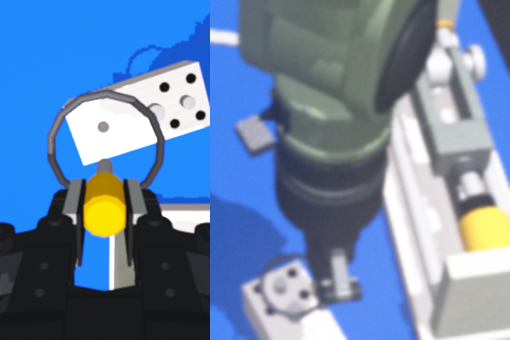

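Pin held straight, ring level and symmetric, and the block hole is empty. I'll move beside the clevis and look.

play_rows([
  [-0.0157,0.0332,0,0,0,0,255],
  [-0.0157,0.0332,0,0,0,0,255],
  [-0.0157,0.0332,0,0,0,0,255],
  [-0.0157,0.0332,0,0,0,0,255],
  [-0.0157,0.0332,0,0,0,0,255],
  [-0.0157,0.0332,0,0,0,0,255],
  [-0.0157,0.0332,0,0,0,0,255],
  [-0.0157,0.0332,0,0,0,0,255],
])

```text
clock: 6.6
tool_pos: [0.5741, -0.0367, 0.2348]
orientation: [0.071, 3.141, -0.0]
ft_force: [0.3, -0.3, -0.8]
finger_gap: 0.0175
grasp_force: 62.3
```

play_rows([
  [0,0,0,0,0,0,255],
  [0,0,0,0,0,0,255],
  [0,0,0,0,0,0,255],
  [0,0,0,0,0,0,255],
])

```text
clock: 6.93
tool_pos: [0.5729, -0.0394, 0.2346]
orientation: [-0.074, -3.14, 0.0]
ft_force: [-0.9, 0.5, 0.1]
finger_gap: 0.0176
grasp_force: 62.4
```

Run:
```python
from h import *
s=manip.sense();T=R.from_rotvec(s["orientation"]).as_matrix();t=s["tool_pos"];print(t,T.round(3).tolist(),s["ft_force"])
c=manip.calibration("wrist");p,d=manip.capture("wrist");np.save("pics/w5.npy",d);np.savez("pics/w5c.npz",**c);cv2.imwrite("pics/w5.png",p[:,:,::-1])
P=cloud(c,d);h=cv2.cvtColor(p,cv2.COLOR_RGB2HSV)
m=cv2.inRange(h,(16,110,100),(38,255,255));q=((P[m>0]-t)@T);q=q[abs(q[:,2]-.0035)<.002];print("disc",len(q),q.min(0),q.max(0),q.mean(0))
for r in (.127,):
    o=t+T@np.array([0,0,0.074]);print("nose expected",o)
    K=c["camera_matrix"];Rc=R.from_rotvec(c["orientation"]).as_matrix()
    for X in (o,np.array([.5637,-.0382,.127])):
        x=K@(Rc.T@(X-c["origin"]));print("pix",x[:2]/x[2])
cv2.imwrite("pics/z5.png",cv2.resize(p[130:280,250:400],None,fx=4,fy=4,interpolation=cv2.INTER_CUBIC)[:,:,::-1])
```

```text
[ 0.57294612 -0.03941881  0.23462927] [[-0.999, 0.047, -0.001], [0.047, 0.999, -0.0], [0.001, -0.0, -1.0]] [-0.87593503  0.50889148  0.09402161]
disc 1440 [-0.0097527  -0.00777123  0.00174784] [0.009651   0.00965606 0.0054889 ] [0.00085109 0.00091682 0.00359101]
nose expected [ 0.57289425 -0.03943927  0.16062929]
pix [323.09485657 222.00822543]
pix [324.44881374 194.41035029]
```

View pics/z5.png

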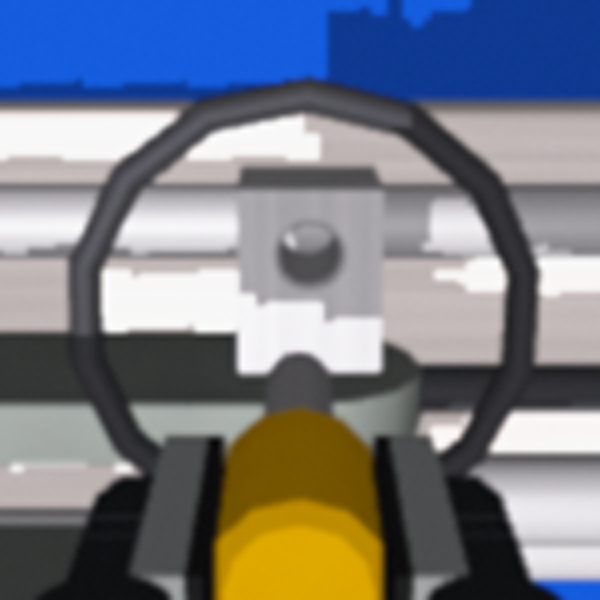

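The hole's mouth is at pixel (327.5,193), centred on the square end. The nose is in front of it at column 324.8 with its front edge at row 218.3, and the ring is level.

Run:
```python
from h import *
c=dict(np.load("pics/w5c.npz"));t=np.array([.57295,-.03942,.23463]);T=R.from_rotvec(manip.sense()["orientation"]).as_matrix()
H=plane(c,327.5,193,.127);N=plane(c,324.75,218.25,.1606)-T[:,0]*.00375
print("hole",H,"nose",N,"move in tool",T.T@(H-N), "nose in tool",T.T@(N-t))
P=cloud(c,np.load("pics/w5.npy"));print("end top z",np.median(P[185:200,312:318,2]),np.median(P[203:208,313:340,2]))
# column fronts of square end: free end and fork face along col 315
print([tuple(P[v,316].round(4)) for v in range(168,232,3)])
```

```text
hole [ 0.56275702 -0.03596079  0.127     ] nose [ 0.57421785 -0.03846548  0.16059829] move in tool [0.01155166 0.00196451 0.03360312] nose in tool [-0.00125471  0.00103013  0.07403092]
end top z 0.12815833586359676 0.1279326953607151
[(np.float64(0.5605), np.float64(-0.0466), np.float64(0.0317)), (np.float64(0.5638), np.float64(-0.0469), np.float64(0.0299)), (np.float64(0.551), np.float64(-0.0439), np.float64(0.1142)), (np.float64(0.5507), np.float64(-0.0436), np.float64(0.1272)), (np.float64(0.5527), np.float64(-0.0437), np.float64(0.1276)), (np.float64(0.5545), np.float64(-0.0437), np.float64(0.1296)), (np.float64(0.557), np.float64(-0.0439), np.float64(0.1278)), (np.float64(0.5591), np.float64(-0.044), np.float64(0.1282)), (np.float64(0.5611), np.float64(-0.0441), np.float64(0.1293)), (np.float64(0.5636), np.float64(-0.0443), np.float64(0.128)), (np.float64(0.5656), np.float64(-0.0443), np.float64(0.1287)), (np.float64(0.5678), np.float64(-0.0445), np.float64(0.1291)), (np.float64(0.5703), np.float64(-0.0446), np.float64(0.128)), (np.float64(0.5727), np.float64(-0.0448), np.float64(0.1274)), (np.float64(0.5749), np.float64(-0.0449), np.float64(0.1278)), (np.float64(0.5774), np.float64(-0.045), np.float64(0.1271)), (np.float64(0.5793), np.float64(-0.0451), np.float64(0.1282)), (np.float64(0.5816), np.float64(-0.0452), np.float64(0.1283)), (np.float64(0.584), np.float64(-0.0454), np.float64(0.1281)), (np.float64(0.587), np.float64(-0.0456), np.float64(0.1262)), (np.float64(0.5873), np.float64(-0.0454), np.float64(0.1318)), (np.float64(0.5733), np.float64(-0.0435), np.float64(0.1748))]
```

play_rows([
  [0.0056,0.001,0,0,0,0,255],
  [0.0056,0.001,0,0,0,0,255],
  [0,0,0.01,0,0,0,255],
  [0,0,0.01,0,0,0,255],
  [0,0,0.008,0,0,0,255],
  [0,0,0,0,0,0,255],
  [0,0,0,0,0,0,255],
  [0,0,0,0,0,0,255],
])

```text
clock: 7.65
tool_pos: [0.5625, -0.0359, 0.2066]
orientation: [-0.072, -3.14, -0.0]
ft_force: [0.4, -0.4, -1.2]
finger_gap: 0.0173
grasp_force: 62.4
```

play_rows([
  [0,0,0.001,0,0,0,255],
  [0,0,0.001,0,0,0,255],
  [0,0,0.001,0,0,0,255],
  [0,0,0.001,0,0,0,255],
  [0,0,0.001,0,0,0,255],
  [0,0,0.001,0,0,0,255],
  [0,0,0,0,0,0,255],
])

```text
clock: 8.23
tool_pos: [0.5623, -0.0359, 0.2006]
orientation: [-0.072, -3.14, -0.0]
ft_force: [-0.6, 0.0, -0.8]
finger_gap: 0.0175
grasp_force: 62.4
```

play_rows([
  [0,0,0.001,0,0,0,255],
  [0,0,0.001,0,0,0,255],
  [0,0,0.001,0,0,0,255],
  [0,0,0,0,0,0,255],
])

```text
clock: 8.57
tool_pos: [0.5624, -0.0362, 0.1976]
orientation: [-0.072, -3.141, 0.001]
ft_force: [0.8, -1.0, -1.2]
finger_gap: 0.0176
grasp_force: 62.4
```

play_rows([
  [0,0,0.001,0,0,0,255],
  [0,0,0.001,0,0,0,255],
  [0,0,0,0,0,0,255],
])

```text
clock: 8.82
tool_pos: [0.5624, -0.0362, 0.1956]
orientation: [-0.072, -3.141, 0.001]
ft_force: [-0.9, -1.0, -1.6]
finger_gap: 0.0173
grasp_force: 62.4
```

play_rows([
  [0,0,0.0015,0,0,0,255],
  [0,0,0.0015,0,0,0,255],
  [0,0,0.0015,0,0,0,255],
  [0,0,0.0015,0,0,0,255],
  [0,0,0.0015,0,0,0,255],
  [0,0,0.0015,0,0,0,255],
  [0,0,0,0,0,0,255],
])

```text
clock: 9.4
tool_pos: [0.5623, -0.0362, 0.1865]
orientation: [-0.072, -3.141, 0.001]
ft_force: [-0.1, -3.3, -0.7]
finger_gap: 0.0173
grasp_force: 62.3
```

```bash
python3 -c "
from h import *
s=manip.sense();print(s['tool_pos'],s['ft_force'],s['torque'])"
```

```text
[ 0.56234515 -0.03616818  0.18646082] [-0.08991864 -3.27950464 -0.73853176] [-0.70883492 -0.03404739  0.01676454]
```

play_rows([
  [0,-0.0003,0.0015,0,0,0,255],
  [0,0,0.0015,0,0,0,255],
  [0,0,0.0015,0,0,0,255],
  [0,0,0.0015,0,0,0,255],
  [0,0,0.0015,0,0,0,255],
  [0,0,0.0015,0,0,0,255],
  [0,0,0,0,0,0,255],
])

```text
clock: 9.98
tool_pos: [0.5623, -0.0363, 0.1774]
orientation: [-0.072, -3.141, 0.0]
ft_force: [0.4, -3.7, -2.0]
finger_gap: 0.0173
grasp_force: 62.3
```

play_rows([
  [0,-0.0003,0.0015,0,0,0,255],
  [0,0,0.0015,0,0,0,255],
  [0,0,0.0015,0,0,0,255],
  [0,0,0.0015,0,0,0,255],
  [0,0,0.0015,0,0,0,255],
  [0,0,0.0015,0,0,0,255],
  [0,0,0,0,0,0,255],
])

```text
clock: 10.57
tool_pos: [0.5623, -0.0365, 0.1684]
orientation: [-0.072, -3.14, -0.0]
ft_force: [-0.1, -1.9, -1.5]
finger_gap: 0.0176
grasp_force: 62.3
```

play_rows([
  [0,0,0.001,0,0,0,255],
  [0,0,0.001,0,0,0,255],
  [0,0,0.001,0,0,0,255],
  [0,0,0.001,0,0,0,255],
  [0,0,0,0,0,0,255],
])

```text
clock: 10.98
tool_pos: [0.5623, -0.0365, 0.1646]
orientation: [-0.072, -3.141, -0.0]
ft_force: [-0.3, -1.9, -1.7]
finger_gap: 0.0172
grasp_force: 62.4
```

play_rows([
  [0,0,0.0005,0,0,0,255],
  [0,0,0.0005,0,0,0,255],
  [0,0,0.0005,0,0,0,255],
  [0,0,0.0005,0,0,0,255],
  [0,0,0.0005,0,0,0,255],
  [0,0,0,0,0,0,255],
])

```text
clock: 11.48
tool_pos: [0.5624, -0.0365, 0.1622]
orientation: [-0.072, -3.141, -0.0]
ft_force: [0.6, -1.6, -0.7]
finger_gap: 0.0176
grasp_force: 62.4
```

play_rows([
  [0,0,0.0004,0,0,0,255],
  [0,0,0.0004,0,0,0,255],
  [0,0,0,0,0,0,255],
])

```text
clock: 11.73
tool_pos: [0.5624, -0.0365, 0.1614]
orientation: [-0.072, -3.141, -0.0]
ft_force: [0.3, -1.2, -0.6]
finger_gap: 0.0176
grasp_force: 62.4
```

play_rows([
  [0,0,0.0004,0,0,0,255],
  [0,0,0.0004,0,0,0,255],
  [0,0,0,0,0,0,255],
])

```text
clock: 11.98
tool_pos: [0.5625, -0.0365, 0.1612]
orientation: [0.072, 3.14, -0.0]
ft_force: [-1.5, -2.2, 4.3]
finger_gap: 0.0176
grasp_force: 63.2
```

play_rows([
  [0,0,0.0004,0,0,0,255],
  [0,0,0,0,0,0,255],
])

```text
clock: 12.15
tool_pos: [0.5625, -0.0366, 0.1611]
orientation: [0.072, 3.14, -0.0]
ft_force: [-2.3, -1.6, 6.7]
finger_gap: 0.0175
grasp_force: 63.7
```

play_rows([
  [0,0,0.0004,0,0,0,255],
  [0,0,0,0,0,0,255],
  [0,0,0,0,0,0,240],
  [0,0,0,0,0,0,200],
  [0,0,0,0,0,0,145],
  [0,0,0,0,0,0,145],
])

```text
clock: 12.65
tool_pos: [0.5625, -0.036, 0.1601]
orientation: [0.071, 3.14, 0.002]
ft_force: [0.2, 0.2, 0.1]
finger_gap: 0.0366
grasp_force: 0.2
```

play_rows([
  [0,0,0,0,0,0,145],
  [0,0,-0.01,0,0,0,145],
  [0,0,-0.03,0,0,0,145],
  [0,0,-0.03,0,0,0,145],
  [0,0,0,0,0,0,200],
  [0,0,0,0,0,0,255],
  [0,0,0,0,0,0,255],
  [0,0,0,0,0,0,255],
])

```text
clock: 13.32
tool_pos: [0.5615, -0.0364, 0.2288]
orientation: [-0.072, -3.139, -0.001]
ft_force: [0.7, -0.3, -0.0]
finger_gap: 0.0003
grasp_force: 0.0
```

Run:
```python
from h import *
s=manip.sense();T=R.from_rotvec(s["orientation"]).as_matrix();t=s["tool_pos"];print(s["clock"],t,T[:,0],s["ft_force"],s["finger_gap"])
c=manip.calibration("wrist");p,d=manip.capture("wrist");cv2.imwrite("pics/w6.png",p[:,:,::-1])
P=cloud(c,d);h=cv2.cvtColor(p,cv2.COLOR_RGB2HSV);m=cv2.inRange(h,(16,110,100),(38,255,255));m[:,:280]=0;m[:,370:]=0
q=P[m>0];z=np.percentile(q[:,2],[10,50,80,95]);print("yellow",len(q),z)
q=q[abs(q[:,2]-.157)<.005];print("top disc",q.mean(0),q.min(0),q.max(0))
# ring: dark grey pixels at height .12-.15
v,u=np.indices(d.shape);Q=(P-t)@T
k=(P[...,2]>.115)&(P[...,2]<.15)&(P[...,0]<.549)&(P[...,0]>.48)&(abs(P[...,1]+.036)<.035)
r=P[k];print("ring",k.sum(),r.min(0),r.max(0),np.percentile(r[:,2],[5,50,95]))
f=r[r[:,0]<np.percentile(r[:,0],15)];print("bow",f.mean(0))
ks=(Q[...,2]>.012)&(Q[...,2]<.04)&(abs(Q[...,0])<.03)&(abs(Q[...,1])<.04);print("tip ext tool",Q[ks].min(0) if ks.any() else 0,Q[ks].max(0) if ks.any() else 0)
cv2.imwrite("pics/z6.png",np.vstack([p[60:400,100:540]])[:,:,::-1])
```

```text
13.3167 [ 0.56151163 -0.03636502  0.22877317] [-0.99894928  0.04577496  0.00223438] [ 0.68943935 -0.33766923 -0.03317198] 0.0002900652894308117
yellow 994 [0.14024924 0.15727086 0.15808048 0.15873687]
top disc [ 0.56145787 -0.03548787  0.15732446] [ 0.55268223 -0.04465727  0.15204677] [ 0.57200112 -0.02629027  0.15973079]
ring 931 [ 0.51170225 -0.06125911  0.1332664 ] [ 0.54892289 -0.00670958  0.1389617 ] [0.13513171 0.13660654 0.13789863]
bow [ 0.51386755 -0.03429331  0.13667769]
tip ext tool [ 0.00606365 -0.01249777  0.01200296] [0.0114004  0.01426673 0.02123558]
```

View pics/z6.png

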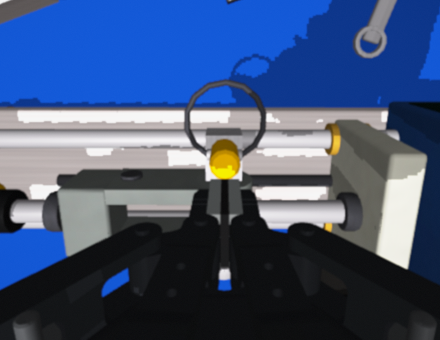

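Pin is home (head top 0.157) and the ring is level, with its bow at x≈0.512 and z≈0.136. I'll push the bow down with the closed fingers.

play_rows([
  [0.015,0,0,0,0,0,255],
  [0.015,0,0,0,0,0,255],
  [0.0145,0,0,0,0,0,255],
  [0,0,0.02,0,0,0,255],
  [0,0,0.02,0,0,0,255],
  [0,0,0.02,0,0,0,255],
  [0,0,0,0,0,0,255],
  [0,0,0,0,0,0,255],
])

```text
clock: 14.03
tool_pos: [0.5165, -0.0342, 0.1685]
orientation: [-0.072, -3.137, -0.001]
ft_force: [0.4, -0.1, -0.7]
finger_gap: -0.0001
grasp_force: 0.0
```

play_rows([
  [0,0,0.002,0,0,0,255],
  [0,0,0.002,0,0,0,255],
  [0,0,0.002,0,0,0,255],
  [0,0,0.002,0,0,0,255],
  [0,0,0.002,0,0,0,255],
  [0,0,0.002,0,0,0,255],
  [0,0,0,0,0,0,255],
])

```text
clock: 14.62
tool_pos: [0.5178, -0.0346, 0.1578]
orientation: [-0.072, -3.141, 0.0]
ft_force: [-1.5, 0.3, 1.8]
finger_gap: 0.0002
grasp_force: 1.3
```

play_rows([
  [0,0,0.002,0,0,0,255],
  [0,0,0.002,0,0,0,255],
  [0,0,0.002,0,0,0,255],
  [-0.0005,0,0.002,0,0,0,255],
  [-0.0005,0,0.002,0,0,0,255],
  [-0.0005,0,0.002,0,0,0,255],
  [0,0,0,0,0,0,255],
])

```text
clock: 15.2
tool_pos: [0.5196, -0.0346, 0.1455]
orientation: [0.072, 3.141, 0.0]
ft_force: [1.5, 0.3, 3.1]
finger_gap: 0.0001
grasp_force: 1.1
```

play_rows([
  [-0.0005,0,0.002,0,0,0,255],
  [-0.0006,0,0.002,0,0,0,255],
  [-0.0006,0,0.002,0,0,0,255],
  [-0.0006,0,0.002,0,0,0,255],
  [-0.0006,0,0.002,0,0,0,255],
  [0,0,0,0,0,0,255],
])

```text
clock: 15.7
tool_pos: [0.5226, -0.0347, 0.1356]
orientation: [0.072, 3.14, 0.0]
ft_force: [0.6, 0.4, 3.1]
finger_gap: -0.0003
grasp_force: 1.1
```

play_rows([
  [-0.0007,0,0.002,0,0,0,255],
  [-0.0007,0,0.002,0,0,0,255],
  [-0.0007,0,0.002,0,0,0,255],
  [-0.0007,0,0.002,0,0,0,255],
  [0,0,0,0,0,0,255],
])

```text
clock: 16.12
tool_pos: [0.525, -0.0348, 0.1274]
orientation: [-0.072, -3.14, -0.0]
ft_force: [1.0, -0.1, 1.5]
finger_gap: -0.0003
grasp_force: 0.8
```

play_rows([
  [-0.0005,0,0.0015,0,0,0,255],
  [-0.0005,0,0.0015,0,0,0,255],
  [0,0,0.0015,0,0,0,255],
  [0,0,0,0,0,0,255],
])

```text
clock: 16.45
tool_pos: [0.5259, -0.0349, 0.123]
orientation: [-0.072, -3.14, -0.0]
ft_force: [0.9, 0.6, 0.3]
finger_gap: -0.0
grasp_force: 0.2
```

play_rows([
  [0.015,0,0,0,0,0,255],
  [0.02,0,0,0,0,0,255],
  [0.01,0,-0.03,0,0,0,255],
  [0,0,-0.04,0,0,0,255],
  [-0.02,0,-0.04,0,0,0,255],
  [0,0,0,0,0,0,255],
  [0,0,0,0,0,0,255],
  [0,0,0,0,0,0,255],
])

```text
clock: 17.12
tool_pos: [0.4986, -0.0335, 0.2297]
orientation: [-0.072, -3.138, -0.0]
ft_force: [0.0, -0.2, -0.6]
finger_gap: -0.0001
grasp_force: 0.0
```

Run:
```python
from h import *
s=manip.sense();T=R.from_rotvec(s["orientation"]).as_matrix();t=s["tool_pos"];print(s["clock"],t,s["ft_force"])
c=manip.calibration("wrist");p,d=manip.capture("wrist");cv2.imwrite("pics/w7.png",p[:,:,::-1])
P=cloud(c,d);h=cv2.cvtColor(p,cv2.COLOR_RGB2HSV);m=cv2.inRange(h,(16,110,100),(38,255,255))
q=P[(m>0)&(abs(P[...,2]-.157)<.004)];print("head top",len(q),q.mean(0) if len(q) else 0)
tz=P[...,2]
for lo in np.arange(.045,.15,.01):
    k=(tz>lo)&(tz<lo+.01)&(P[...,0]>.48)&(P[...,0]<.58)&(abs(P[...,1]+.036)<.034)&(d>.05)
    # exclude bodies: clevis end itself |y|<13
    a=P[k];
    if len(a): print(round(lo,3),len(a),"x",np.percentile(a[:,0],[2,50,98]).round(3),"y",np.percentile(a[:,1],[2,50,98]).round(3))
```

```text
17.1167 [ 0.49859206 -0.03350096  0.22965361] [ 0.0254599  -0.20378892 -0.64819145]
head top 0 0
0.045 26 x [0.563 0.564 0.567] y [-0.07  -0.064 -0.003]
0.055 80 x [0.563 0.568 0.578] y [-0.07  -0.036 -0.002]
```

play_rows([
  [-0.02,0,-0.01,0,0,0,255],
  [-0.022,0,-0.01,0,0,0,255],
  [-0.022,0,0,0,0,0,255],
  [-0.022,0,0,0,0,0,255],
  [0,0,0,0,0,0,255],
  [0,0,0,0,0,0,255],
  [0,0,0,0,0,0,255],
])

```text
clock: 17.75
tool_pos: [0.5838, -0.0373, 0.2487]
orientation: [-0.072, -3.136, -0.001]
ft_force: [-0.6, 1.3, 0.3]
finger_gap: -0.0
grasp_force: 0.0
```

Run:
```python
from h import *
s=manip.sense();T=R.from_rotvec(s["orientation"]).as_matrix();t=s["tool_pos"];print(s["clock"],t,s["ft_force"])
c=manip.calibration("wrist");p,d=manip.capture("wrist");cv2.imwrite("pics/w8.png",p[:,:,::-1])
P=cloud(c,d);h=cv2.cvtColor(p,cv2.COLOR_RGB2HSV);m=cv2.inRange(h,(16,110,100),(38,255,255))
q=P[(m>0)&(abs(P[...,2]-.157)<.004)&(abs(P[...,0]-.562)<.02)];print("head top",len(q),q.mean(0) if len(q) else 0)
tz=P[...,2];dark=(h[...,2]<120)&(h[...,1]<110)
for lo in np.arange(.045,.15,.01):
    k=(tz>lo)&(tz<lo+.01)&(P[...,0]>.48)&(P[...,0]<.58)&(abs(P[...,1]+.036)<.034)&(d>.05)
    a=P[k]
    if len(a)>3: print(round(lo,3),len(a),int((k&dark).sum()),"x",np.percentile(a[:,0],[2,50,98]).round(3),"y",np.percentile(a[:,1],[2,50,98]).round(3))
# predicted ring pixels, shut: circle centre 23 below hinge (z=.134-.023), r .026, plane x=.562
K=c["camera_matrix"];Rc=R.from_rotvec(c["orientation"]).as_matrix()
for th in (-60,-90,-120,-30,0,180):
    th_=np.radians(th);X=np.array([.562,-.0355+.026*np.cos(th_),.111+.026*np.sin(th_)]);x=K@(Rc.T@(X-c["origin"]));x=(x[:2]/x[2]);i=x.astype(int);print(th,X.round(3),x.round(0),p[i[1],i[0]],P[i[1],i[0]].round(3))
```

```text
17.75 [ 0.58383725 -0.03733902  0.24868061] [-0.6043611   1.26024844  0.29681804]
head top 658 [ 0.56172462 -0.03572427  0.15744958]
0.045 33 0 x [0.563 0.564 0.566] y [-0.069 -0.054 -0.003]
0.055 266 66 x [0.564 0.571 0.58 ] y [-0.07  -0.019 -0.002]
0.085 29 23 x [0.559 0.562 0.565] y [-0.054 -0.051 -0.018]
0.095 77 70 x [0.555 0.563 0.566] y [-0.059 -0.027 -0.013]
0.105 91 69 x [0.551 0.551 0.564] y [-0.062 -0.037 -0.011]
0.115 112 85 x [0.551 0.552 0.565] y [-0.063 -0.036 -0.01 ]
0.125 581 121 x [0.551 0.56  0.58 ] y [-0.057 -0.038 -0.015]
0.135 145 34 x [0.553 0.56  0.566] y [-0.05  -0.037 -0.022]
0.145 62 0 x [0.553 0.554 0.56 ] y [-0.044 -0.036 -0.027]
-60 [ 0.562 -0.022  0.088] [339. 165.] [168 165 170] [ 0.555 -0.024  0.129]
-90 [ 0.562 -0.036  0.085] [324. 165.] [118  85   0] [ 0.553 -0.035  0.143]
-120 [ 0.562 -0.048  0.088] [309. 167.] [171 169 173] [ 0.555 -0.047  0.128]
-30 [ 0.562 -0.013  0.098] [351. 167.] [125 123 126] [ 0.568 -0.01   0.06 ]
0 [ 0.562 -0.009  0.111] [357. 169.] [137 136 140] [ 0.57  -0.006  0.059]
180 [ 0.562 -0.062  0.111] [292. 172.] [42 43 47] [ 0.56  -0.061  0.121]
```

The ring is shut: its wire is vertical in the pin's plane (x≈0.562) from z 0.085 to 0.135. The head is still home and the arm is clear.

```bash
python3 -c "
from bench import manip
print(manip.sign_off())"
```

```text
the job is handed in; nothing more can be done
None
```

The job is handed in at about 17.8 s of the 61 s allowed: the linch pin is fully home in the clevis pin's cross hole with its ring snapped shut, and the arm is clear with the bin, wrench and jaw untouched; over the clevis pin, the largest wrist reading between moves was about 7 N (the load cell itself has no readout).

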